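# Turn the angle bracket to its next face on the measuring fixture and set the clamp screw

### The job

One long side of the angle bracket on the measuring fixture has been checked; now turn the bracket a quarter turn so that the free end of its foot lies square and flush against the steel stop bar, with the middle of the foot under the clamp screw and the bracket flat on the plate. Then screw the thumbscrew down until it seats on the foot, back it off a quarter turn so that the bracket is not strained, and hold it there: finish with the fingers still gripping the thumbscrew. Leave everything else on the bench alone.

Things in the scene. Friction and masses are not known exactly. Their poses are not given: they have to be found in the camera images.
- fixture: measuring fixture, fixed to the bench: dark grid plate 250 (x) x 300 (y) x 15 thick; origin at the centre of its underside, plate top at z 15. On it a steel stop bar along y: y -135 to 135, 12 high, 15 thick, its flat front face at x 55 facing -x. The clamp stands behind the bar at y 85 and its screw comes down at x 33, y 85. Nothing on it moves but the screw and its pad
- clamp_end (a point): end of the steel clamp arm, top surface, on the screw axis (fixture x 33, y 85, z 49), axes as the fixture's. From a pillar behind the bar (fixture x 98, 35 across) the arm reaches over the bar to x 21; up to 24 wide, centred on y 85; underside 22, top 34 above the plate; a cap screw on the pillar rises to 41 above the plate
- stop (a point): foot of the stop bar's front face, straight behind the screw: fixture x 55, y 85, z 15 (plate top); axes as the fixture's. The screw's axis is 22 in front of it (-x)
- bracket: aluminium angle bracket standing on the fixture plate, 0.17-0.27 kg: foot 120 (x) x 60 (y) x 8 thick, origin at the centre of its underside, z up; upright wall 8 thick, 60 wide, at the foot's -x end (x -60 to -52), top at z 50: grip it there. +x points to the foot's free end. Starts on the plate's -y half, its +x along the fixture's -y within 15 degrees; must end along the fixture's +x
- thumbscrew (a joint): angle of the clamp screw, rad: 0 is fully down (hard stop, pad pressed on an 8 mm foot); grows as it is backed off, counter-clockwise seen from above; a quarter turn is 1.571. Starts 2.4 to 3.2 rad backed off. Pad travel 6 mm a turn (0.95 mm per rad): at the start it is 2 to 2.8 mm clear of an 8 mm foot. Turns stiffly (0.06 N m) and stays where it is left
- thumbscrew_grip (a point): middle of the thumbscrew's steel spade head, on the vertical screw axis, 52 above the plate top. The head is a flat tab 32 long (this point's x axis, which turns with the screw) x 10 thick (y) x 24 tall, from 40 to 64 above the plate, on a collar 16 across and 6 high on the arm. It does not rise or sink as it turns
- toe (a point): middle of the flat end face of the bracket foot: bracket frame x 60, y 0, z 4
- pad: black nylon swivel pad under the clamp arm on the end of the screw, 14 across, 5 thick, origin at the centre of its underside; moves only up and down
- tray: light-grey open plastic tray 250 x 170 x 28 holding two more brackets; bystander (origin under its centre)
- sample_a: bracket of the same shape lying in the tray; bystander (origin under its centre)
- sample_b: bracket of the same shape lying in the tray; bystander (origin under its centre)
- ring_gauge: steel ring gauge, 64 across, 18 high; bystander (origin under its centre)
- loupe: black inspection loupe, 42 across, 46 high; bystander (origin under its centre)
- cup: white paper-like cup, 72 across, 75 high; bystander (origin under its centre)
- caliper: digital caliper lying flat, 230 long; bystander (origin under its centre)
- hex_key: dark steel hex key, 5 thick, 90 x 30, lying on the fixture plate behind the stop bar; bystander (origin under its centre)
Not all that is in view belongs to the job. Leave any blue look-alike of the bracket alone.

How it is judged:
By the outcome, as a careful person would: the job done as asked, in the order asked, and still so for the second after the job is handed in, while the arm keeps its last pose, push and grip.
It also fails if it takes over 58 s, if anything falls off the work surface, if the arm or the gripper's body presses on something with over 40 N, if the wrist force passes 120 N, or if a joint passes its speed limit or range.

### The arm

A 6-joint arm with a two-finger parallel gripper is mounted at the origin on the work surface. World frame = base frame: x ahead of the robot, y to its left, z up, the work surface at z = 0. Lengths are in m, angles in rad, forces in N, time in s.
With the tool pointing down it reaches from about 0.25 to 0.725 m from the base axis. Payload 4 kg.
Tool frame: the origin (TCP) lies between the finger pads, 19 mm behind the fingertips; this is the grasp point; z points along the fingers, y is the line along which they close (so a half turn about z gives the same grasp; the last joint's range is limited). The gripper opens to 85 mm and grips with 20 to 120 N. Pads are 22 mm wide; open, the fingers measure 114 mm over their backs; the gripper's body (76 mm by 85 mm) begins 54 mm behind the grasp point. The pads swing forward as they close: fully open they stand 13 mm farther back than shut.
Start: joints at [1.293, 0.241, 0.005, 1.335, 0, 1.571], TCP at [0.137, 0.481, 0.25] pointing down, gripper open.
Joint ranges: [-2.72, 2.72], [-1.05, 1.87], [-1.09, 1.28], [-1.99, 2.15], [-1.42, 1.44], [-3.14, 3.14]. Speed limits (rad/s): [2.79, 2.79, 3.14, 3.14, 3.14, 3.14].

### API

Orientations are given as a unit quaternion [x, y, z, w].
In Python, from workcell import telemetry, vision, workorder gives the robot as it stands.
- The arm moves only by the shell command python3 -m inch 'ROWS'. ROWS is JSON, a list of rows, each a list of 3 entries, a list of its own where there are three numbers: the turn, a rotation vector about the tool's x, y, z scaled (see below), then the shift along the tool's x, y, z scaled (see below), then the closure, from -1 (fully open) to 1 (shut). A call has 1 to 10 rows; each row shifts and turns the commanded pose from where the row before left it, along the tool's axes as they then stand; what a row does not reach is not made up. The controller multiplies each number of a shift by 0.3 m and each number of a turn by 360 degrees. A row lasts 1/12 s, in which the tool goes at most 41.7 mm and 7.16 degrees, less where a joint would pass 70% of its speed; a pose out of reach is approached as far as the arm can. A call with a number of a shift or a turn outside -1 to 1 is refused whole. A call with a gripper value outside its range is refused whole. The fingers move at their own pace and stop on an object; the grip force is fixed at half the most. Time passes only in rows, so rows that do not move let the fingers close. It gives the time, the measured TCP pose, the force, the opening and the grip force at its end, in the units of the state.
- telemetry.get_obs(): the state, without advancing time (a new reading comes with each control period).
- vision.camera(name): name is "scene" or "top"; returns a dict with "img" (420x560x3 uint8, red, green, blue), "fov_y" (degrees; the focal length in pixels is half the picture's height over the tangent of half this angle, whatever the lens; pixels are square), "cx", "cy" (the principal point, pixels), "D" ([k1, k2, p1, p2, k3] as OpenCV has them; the pictures are not rectified), "pose" (4x4, takes a point from camera to world coordinates). Camera axes: x right, y up, looking along -z (the intrinsics and any distortion apply to the point x, -y, -z); pixel columns grow to the right and rows downward; lengths in m; the calibration is good to about 2 mm. A picture is of the moment at which its call begins. There is no depth.
- workorder.job_done(): hands the job in; it is judged then, once.
The state is a dict: "clock": time; "joint_pos": joint angles; "joint_vel": joint speeds; "tau": joint torques, N m; "eef_pos": TCP position; "tool_rot": TCP orientation; "ft_force": force on the tool from outside, world axes, zero at the start; "ft_torque": the same for the moment, N m; "grip_width": finger opening in m; "grasp_force": force on a finger pad.
Only numpy, scipy, OpenCV 4.12 (cv2) and the standard library are available. Lean on these libraries where they do the work, as an engineer would, in place of code of your own. Each camera call takes 0.05 s, during which the arm holds its last target. There are 200 camera calls.

## Working session

There is one attempt and no reset: what is moved stays moved. The work goes in short steps, Python scripts to look and compute and a shell command to move; the robot and the scene stay as the last step left them, time stands still between calls to the robot, and variables do not carry over. Pictures are saved under pics/ and viewed, at most 10 in all, crops included, and the job is handed in when it is done.

```bash
ls; mkdir -p pics; python3 - <<'E'
from workcell import telemetry, vision
import cv2,json
print(telemetry.get_obs())
for n in("scene","top"):
    c=vision.camera(n); cv2.imwrite(f"pics/{n}0.png",c["img"][:,:,::-1]); print(n,{k:(v.tolist() if hasattr(v,'tolist') else v) for k,v in c.items() if k!="img"})
E
```

```text
pics
{'clock': 0.0, 'joint_pos': array([1.29298565e+00, 2.41382734e-01, 3.69781779e-03, 1.33516063e+00,
       8.05260097e-06, 1.57077210e+00]), 'joint_vel': array([ 8.92441785e-04,  1.19854615e-03, -1.73420200e-03, -1.00935799e-03,
       -9.33244218e-04, -6.99764545e-06]), 'tau': array([ 7.17990060e-04, -3.72319794e+01,  2.52405971e+01,  1.69859984e-02,
       -1.57608565e-04,  7.22133564e-06]), 'eef_pos': array([0.13696123, 0.48026158, 0.24911792]), 'tool_rot': array([ 1.38447016e-01,  9.90369312e-01, -1.01418022e-03, -1.45866130e-04]), 'ft_force': array([-0.11037328, -0.5947294 ,  0.41236446]), 'ft_torque': array([-0.01241144,  0.01527878, -0.01421065]), 'grasp_force': 0.0, 'grip_width': 0.08568001849822508}
scene {'fov_y': 52.07632827769059, 'cx': 286.47198460277247, 'cy': 218.65336787089203, 'D': [0.034463448122677466, 0.0, 0.0, 0.0, 0.0], 'pose': [[-0.6819024310031936, -0.6266450037333341, 0.3772600083337545, 1.0213278371566674], [0.7314304292576524, -0.5872334022082919, 0.3466503403818327, 0.42396580399029155], [0.00431297436822429, 0.5123211596517598, 0.8587831086049463, 1.0627235241911879], [0.0, 0.0, 0.0, 1.0]]}
top {'fov_y': 47.056008444607386, 'cx': 289.09785492319253, 'cy': 212.61749063685147, 'D': [-0.17285145996471205, 0.0, 0.0, 0.0, 0.0], 'pose': [[-0.0005441810677467938, 0.9977097353450411, -0.0676386565855201, 0.4872931465375153], [-0.9997172766305766, 0.001065072129938352, 0.023753577155905113, 0.03831645874462498], [0.023771215225751787, 0.06763245980360648, 0.9974270798948687, 1.4355958948859073], [0.0, 0.0, 0.0, 1.0]]}
```

View pics/top0.png

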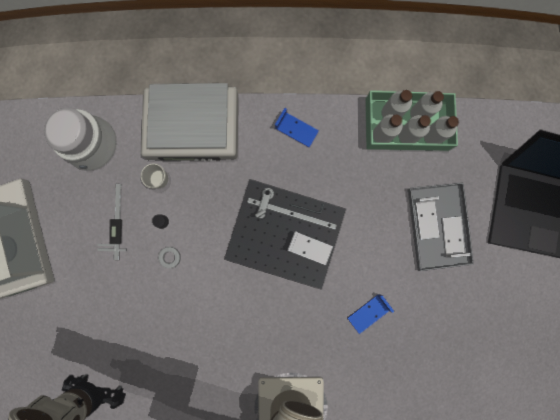

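View pics/scene0.png

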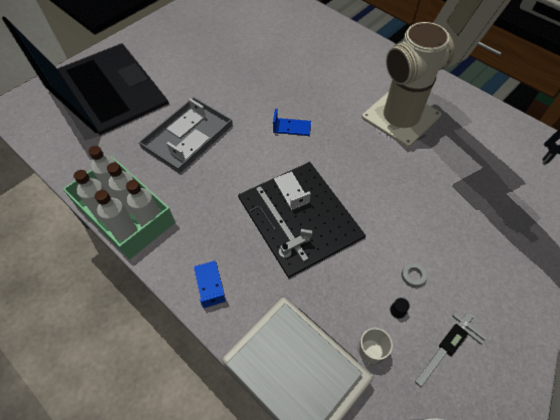

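Top view: fixture plate centred near (285,233), the stop bar above it, clamp at (264,203), bracket at (310,248). Scene view: clamp at (297,243), bracket at (293,190). I'll take enlarged crops.

```bash
cat > h.py <<'E'
import numpy as np, cv2
from scipy.spatial.transform import Rotation as R
from workcell import telemetry, vision
def cal(c):
    f=210/np.tan(np.radians(c["fov_y"])/2)
    return np.array([[f,0,c["cx"]],[0,f,c["cy"]],[0,0,1]]),np.array(c["D"]),np.array(c["pose"])
def px2w(c,uv,z):
    K,D,P=cal(c); n=cv2.undistortPoints(np.array(uv,float).reshape(-1,1,2),K,D).reshape(-1,2)
    d=np.c_[n[:,0],-n[:,1],-np.ones(len(n))]@P[:3,:3].T; o=P[:3,3]
    return o+d*((np.array(z)-o[2])/d[:,2])[:,None]
def w2px(c,X):
    K,D,P=cal(c); p=(np.array(X,float).reshape(-1,3)-P[:3,3])@P[:3,:3]
    return cv2.projectPoints(p*[1,-1,-1],np.zeros(3),np.zeros(3),K,D)[0].reshape(-1,2)
def crop(c,x,y,w,h,s,name):
    im=cv2.resize(c["img"][y:y+h,x:x+w,::-1],None,fx=s,fy=s,interpolation=cv2.INTER_CUBIC)
    im=(255*(im/255.)**0.6).astype(np.uint8)
    for i in range(0,w,10): cv2.putText(im,str(x+i),(i*s,8),0,.3,(0,255,255),1); cv2.line(im,(i*s,10),(i*s,14),(0,255,255))
    for j in range(0,h,10): cv2.putText(im,str(y+j),(0,j*s+4),0,.3,(0,255,255),1); cv2.line(im,(20,j*s),(24,j*s),(0,255,255))
    cv2.imwrite(name,im)
E
python3 - <<'E'
from h import *
crop(vision.camera("top"),218,172,132,120,5,"pics/t1.png")
crop(vision.camera("scene"),230,155,140,120,5,"pics/s1.png")
E
```

```text
(no output)
```

View pics/t1.png

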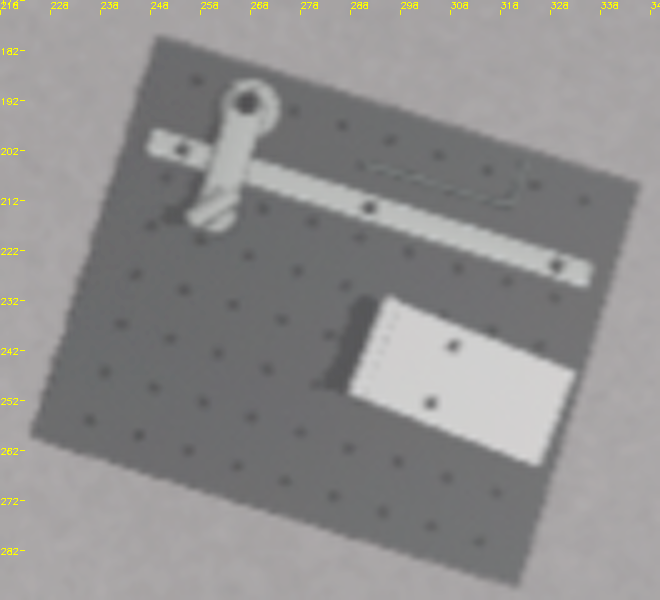

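View pics/s1.png

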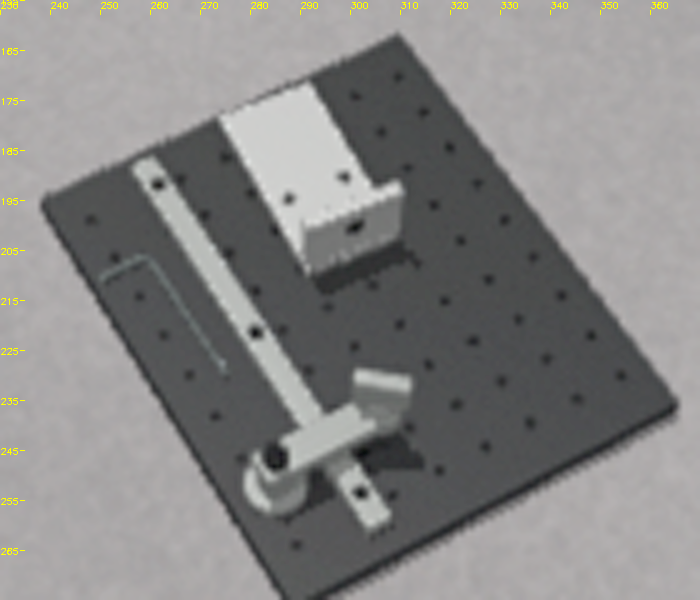

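The top crop shows the plate corners at (249.6,179), (345.6,208), (322,289) and (224,259), with the bracket wall at its left end. The scene crop shows the wall's outer face and the spade top edge at about (301–312,230). Next I'll fit poses.

```bash
cat > fit.py <<'E'
from h import *
from scipy.optimize import least_squares
T=vision.camera("top");S=vision.camera("scene")
t=lambda x,y:((x+.5)/5-.5+218,(y+.5)/5-.5+172)
s=lambda x,y:((x+.5)/5-.5+230,(y+.5)/5-.5+155)
# (cam, px, local xyz mm)
F=[(T,t(158,36),(125,150,15)),(T,t(638,182),(125,-150,15)),(T,t(520,587),(-125,-150,15)),(T,t(32,436),(-125,150,15)),
 (S,s(400,36),(-125,-150,15)),(S,s(42,203),(125,-150,15)),(S,s(678,405),(-125,150,15)),
 (T,t(150,128),(70,135,27)),(T,t(147,152),(55,135,27)),(T,t(592,262),(70,-135,27)),(T,t(588,287),(55,-135,27)),
 (S,s(134,172),(70,-135,27)),(S,s(156,157),(55,-135,27)),(S,s(390,515),(55,135,27))]
B=[(T,t(386,298),(-60,-30,65)),(T,t(350,394),(-60,30,65)),(T,t(575,372),(60,-30,23)),(T,t(540,465),(60,30,23)),
 (S,s(222,120),(60,-30,23)),(S,s(312,83),(60,30,23)),(S,s(303,226),(-60,-30,65)),(S,s(403,190),(-60,30,65)),(S,s(309,275),(-60,-30,15)),(S,s(402,236),(-60,30,15))]
def fit(L,x0):
    pt=lambda p:[[p[0]+np.cos(p[2])*a[0]*.001-np.sin(p[2])*a[1]*.001,p[1]+np.sin(p[2])*a[0]*.001+np.cos(p[2])*a[1]*.001,a[2]*.001] for _,_,a in L]
    r=lambda p:np.concatenate([w2px(l[0],X)[0]-l[1] for l,X in zip(L,pt(p))])
    q=least_squares(r,x0,loss="soft_l1"); print(q.x,np.degrees(q.x[2])); print(r(q.x).reshape(-1,2).round(1).tolist()); return q.x
# bracket corners assumed: +x along -y fixture => rot -90
fx=fit(F,[.46,0.03,-.28]); br=fit(B,[.42,-.02,-1.85])
for cam in (T,S):
    fit([l for l in F if l[0] is cam],fx); fit([l for l in B if l[0] is cam],br)
c,sn=np.cos(fx[2]),np.sin(fx[2])
print("screw",fx[0]+c*.033-sn*.085,fx[1]+sn*.033+c*.085)
print("spade S",px2w(S,[s(355,375),s(411,383)],[.079]*2)); print("spade T",px2w(T,[t(192,224),t(236,200)],[.079]*2))
E
python3 fit.py
```

```text
[ 0.52270018  0.01731553 -0.2990308 ] -17.133203012784996
[[-0.3, -0.8], [0.2, -0.1], [-0.6, -0.2], [-0.5, -0.0], [0.1, -1.3], [-0.9, -1.5], [0.9, -1.0], [0.3, -0.5], [-0.7, -0.4], [-0.2, -0.1], [-0.9, -0.2], [-0.6, -1.6], [-0.5, -0.6], [0.5, -0.1]]
[ 0.48000333 -0.05588353 -1.0944645 ] -62.70819679170144
[[2.1, 35.8], [-0.4, -2.2], [-0.0, 1.4], [-2.4, -35.3], [0.4, -2.5], [-23.4, 20.9], [24.1, -23.2], [-1.1, 0.7], [21.8, -22.9], [-1.7, 1.2]]
[ 0.52182346  0.01619444 -0.29603327] -16.961457202734763
[[-0.1, -0.4], [0.5, -0.0], [-0.1, 0.0], [-0.1, 0.5], [0.5, -0.1], [-0.4, 0.0], [0.1, 0.0], [-0.5, -0.1]]
[ 0.47908356 -0.0564723  -1.19574578] -68.5111866504991
[[0.4, 34.6], [-0.1, -4.3], [0.1, 4.0], [-0.4, -33.6]]
[ 0.52515369  0.01964835 -0.30213007] -17.310777771660433
[[0.4, -0.4], [-0.9, -0.7], [1.0, 0.2], [-0.5, -0.7], [-0.4, 0.2], [0.4, 1.1]]
[ 0.48216561 -0.05347001 -1.03961019] -59.56527613114916
[[-0.3, -0.8], [-23.1, 22.8], [23.9, -23.3], [-0.1, 0.8], [21.7, -23.0], [-0.8, 1.3]]
screw 0.5792762213939612 0.08882182990936631
spade S [[0.58829625 0.07676677 0.079     ]
 [0.57180506 0.10139766 0.079     ]]
spade T [[0.56851221 0.09924885 0.079     ]
 [0.58208907 0.07450215 0.079     ]]
```

```bash
python3 - <<'E'
import re
x=open('fit.py').read()
i=x.index('B=[');j=x.index('def fit')
b=x[i:j].replace(',-30,',',@,').replace(',30,',',-30,').replace(',@,',',30,')
open('fit.py','w').write(x[:i]+b+x[j:])
E
python3 fit.py
```

```text
[ 0.52270018  0.01731553 -0.2990308 ] -17.133203012784996
[[-0.3, -0.8], [0.2, -0.1], [-0.6, -0.2], [-0.5, -0.0], [0.1, -1.3], [-0.9, -1.5], [0.9, -1.0], [0.3, -0.5], [-0.7, -0.4], [-0.2, -0.1], [-0.9, -0.2], [-0.6, -1.6], [-0.5, -0.6], [0.5, -0.1]]
[ 0.47964074 -0.05535903 -1.94248704] -111.29630901124085
[[-0.1, -0.7], [-0.5, -0.2], [-0.3, -0.3], [-0.6, 0.2], [-0.5, -1.3], [-0.5, -0.9], [1.1, 0.1], [0.3, -0.5], [-0.3, -0.2], [-0.4, 0.1]]
[ 0.52182346  0.01619444 -0.29603327] -16.961457202734763
[[-0.1, -0.4], [0.5, -0.0], [-0.1, 0.0], [-0.1, 0.5], [0.5, -0.1], [-0.4, 0.0], [0.1, 0.0], [-0.5, -0.1]]
[ 0.47892881 -0.05643068 -1.93109186] -110.64341346461273
[[0.1, -0.3], [-0.1, 0.3], [0.0, -0.3], [-0.1, 0.3]]
[ 0.52515369  0.01964835 -0.30213007] -17.310777771660433
[[0.4, -0.4], [-0.9, -0.7], [1.0, 0.2], [-0.5, -0.7], [-0.4, 0.2], [0.4, 1.1]]
[ 0.48034052 -0.05425415 -1.95001515] -111.72763802362381
[[-0.3, -1.1], [-0.2, -0.5], [1.1, 0.4], [0.4, 0.0], [-0.4, 0.2], [-0.3, 0.5]]
screw 0.5792762213939612 0.08882182990936631
spade S [[0.58829625 0.07676677 0.079     ]
 [0.57180506 0.10139766 0.079     ]]
spade T [[0.56851221 0.09924885 0.079     ]
 [0.58208907 0.07450215 0.079     ]]
```

Fits agree within about 3 mm: fixture (0.522, 0.017), yaw −17.1°; bracket (0.480, −0.056), yaw −111.1°. Now a planning helper, then I move.

```bash
cat > plan.py <<'E'
import sys; from h import *
# plan.py x y z yaw(deg of tool y): shift in tool-axis units & turn units from the measured pose
o=telemetry.get_obs(); r=R.from_quat(o["tool_rot"]); M=r.as_matrix()
yaw=np.degrees(np.arctan2(M[1,1],M[0,1]))
print("t",round(o["clock"],2),"pos",o["eef_pos"].round(4),"yaw",yaw.round(2),"j6",o["joint_pos"][5].round(2),"F",o["ft_force"].round(1),"T",o["ft_torque"].round(2),"w",round(o["grip_width"],4),"tilt",(M[:2,2]*57.3).round(2))
if len(sys.argv)>4:
    x,y,z,w=map(float,sys.argv[1:5]); d=np.array([x,y,z])-o["eef_pos"]
    print("shift",(M.T@d/.3).round(4),"turnz",round(-((w-yaw+180)%360-180)/360,4))
E
python3 plan.py .4997 -.0033 .25 68.9
```

```text
t 0.4 pos [0.1371 0.4808 0.2499] yaw 74.08 j6 1.57 F [-0.   0.5 -1.1] T [-0.06  0.05  0.05] w 0.0852 tilt [-0.01 -0.02]
shift [-1.6049e+00 -1.2202e+00 -1.0000e-04] turnz 0.0144
```

```bash
python3 -m inch '[[[0,0,0],[-0.1,-0.076,0],-1],[[0,0,0],[-0.1,-0.076,0],-1],[[0,0,0],[-0.1,-0.076,0],-1],[[0,0,0],[-0.1,-0.076,0],-1],[[0,0,0],[-0.1,-0.076,0],-1],[[0,0,0],[-0.1,-0.076,0],-1],[[0,0,0],[-0.1,-0.076,0],-1],[[0,0,0],[-0.1,-0.076,0],-1]]'
python3 -m inch '[[[0,0,0],[-0.1,-0.076,0],-1],[[0,0,0],[-0.1,-0.076,0],-1],[[0,0,0],[-0.1,-0.076,0],-1],[[0,0,0],[-0.1,-0.076,0],-1],[[0,0,0],[-0.1,-0.076,0],-1],[[0,0,0],[-0.1,-0.076,0],-1],[[0,0,0],[-0.1,-0.076,0],-1],[[0,0,0],[-0.1,-0.076,0],-1],[[0,0,0.0144],[0,0,0],-1],[[0,0,0],[0,0,0],-1]]'
python3 plan.py .4997 -.0033 .12 68.9
```

```text
clock: 1.07
eef_pos: [0.3186, 0.238, 0.2503]
tool_rot: [0.138, 0.99, 0.0, 0.0]
ft_force: [1.0, 0.7, 0.1]
grip_width: 0.0855
grasp_force: 0.0
clock: 1.9
eef_pos: [0.4995, -0.0035, 0.2495]
tool_rot: [0.186, 0.983, -0.0, -0.0]
ft_force: [0.0, 0.4, -1.3]
grip_width: 0.085
grasp_force: 0.0
t 1.9 pos [ 0.4995 -0.0035  0.2495] yaw 68.59 j6 0.37 F [ 0.   0.4 -1.3] T [-0.02 -0.   -0.08] w 0.085 tilt [-0.04  0.01]
shift [-0.0008  0.0009  0.4316] turnz -0.0009
```

```bash
python3 -m inch '[[[0,0,0],[0,0,0.11],-1],[[0,0,0],[0,0,0.11],-1],[[0,0,0],[0,0,0.11],-1],[[0,0,0],[0,0,0.11],-1],[[0,0,0],[0,0,0.11],-1],[[0,0,0],[0,0,0.11],-1],[[0,0,0],[0,0,0],-1],[[0,0,0],[0,0,0],-1]]'
python3 plan.py .4997 -.0033 .052 68.9; python3 - <<'E'
from h import *
crop(vision.camera("scene"),245,130,120,100,6,"pics/s2.png")
E
```

```text
clock: 2.57
eef_pos: [0.4965, -0.0008, 0.051]
tool_rot: [0.182, 0.983, -0.0, -0.002]
ft_force: [0.6, -0.0, 1.1]
grip_width: 0.0852
grasp_force: 0.0
t 2.57 pos [ 0.4965 -0.0008  0.051 ] yaw 69.05 j6 0.36 F [ 0.6 -0.   1.1] T [ 0.03 -0.02  0.03] w 0.0852 tilt [-0.29  0.01]
shift [-0.0129 -0.004  -0.0033] turnz 0.0004
```

View pics/s2.png

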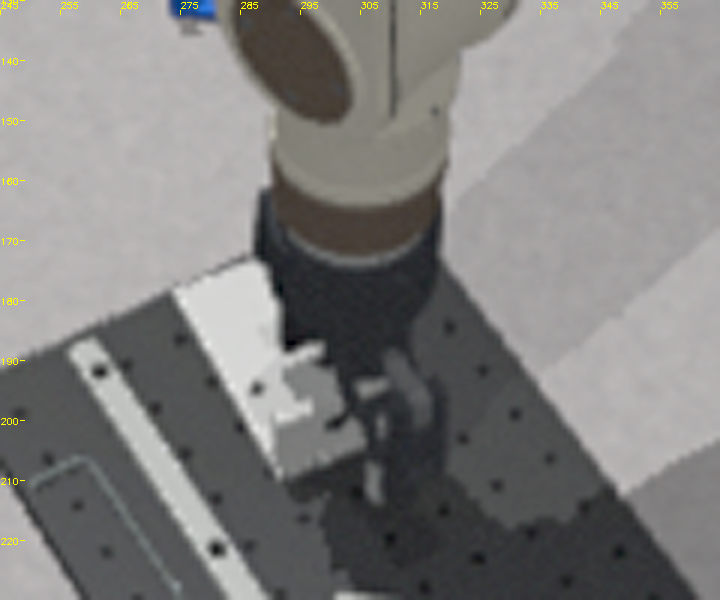

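The open fingers straddle the bracket wall, with the near finger at about (312,205). I'll correct by 4 mm and close.

```bash
python3 -m inch '[[[0,0,0],[-0.012,-0.004,0],-1],[[0,0,0],[0,0,0],-1],[[0,0,0],[0,0,0],1],[[0,0,0],[0,0,0],1],[[0,0,0],[0,0,0],1],[[0,0,0],[0,0,0],1],[[0,0,0],[0,0,0],1],[[0,0,0],[0,0,0],1],[[0,0,0],[0,0,0],1],[[0,0,0],[0,0,0],1]]'
python3 plan.py
```

```text
clock: 3.45
eef_pos: [0.5017, -0.004, 0.0521]
tool_rot: [0.183, 0.983, 0.0, 0.0]
ft_force: [0.2, 0.3, 1.8]
grip_width: 0.0067
grasp_force: 59.0
t 3.45 pos [ 0.5017 -0.004   0.0521] yaw 68.9 j6 0.36 F [0.2 0.3 1.8] T [ 0.08  0.04 -0.02] w 0.0067 tilt [0.01 0.01]
```

```bash
python3 -m inch '[[[0,0,0],[0,0,-0.06],1],[[0,0,0],[0,0,-0.06],1],[[0,0,0],[0,0,-0.06],1],[[0,0,0],[0,0,0],1]]'
python3 plan.py .4462 .1295 .106 162.9
```

```text
clock: 3.78
eef_pos: [0.5037, -0.004, 0.1087]
tool_rot: [0.183, 0.983, 0.0, 0.003]
ft_force: [1.0, -0.4, -1.4]
grip_width: 0.0067
grasp_force: 58.9
t 3.78 pos [ 0.5037 -0.004   0.1087] yaw 68.9 j6 0.36 F [ 1.  -0.4 -1.4] T [ 0.04 -0.07  0.04] w 0.0067 tilt [0.31 0.  ]
shift [0.3391 0.3462 0.008 ] turnz -0.2611
```

```bash
python3 -m inch '[[[0,0,0],[0.057,0.058,0],1],[[0,0,0],[0.057,0.058,0],1],[[0,0,0],[0.057,0.058,0],1],[[0,0,0],[0.057,0.058,0],1],[[0,0,0],[0.057,0.058,0],1],[[0,0,0],[0.057,0.058,0],1],[[0,0,-0.0186],[0,0,0],1],[[0,0,-0.0186],[0,0,0],1],[[0,0,-0.0186],[0,0,0],1],[[0,0,-0.0186],[0,0,0],1]]'
python3 -m inch '[[[0,0,-0.0187],[0,0,0],1],[[0,0,-0.0187],[0,0,0],1],[[0,0,-0.0187],[0,0,0],1],[[0,0,-0.0187],[0,0,0],1],[[0,0,-0.0187],[0,0,0],1],[[0,0,-0.0187],[0,0,0],1],[[0,0,-0.0187],[0,0,0],1],[[0,0,-0.0187],[0,0,0],1],[[0,0,-0.0187],[0,0,0],1],[[0,0,-0.0187],[0,0,0],1]]'
python3 -m inch '[[[0,0,0],[0,0,0],1],[[0,0,0],[0,0,0],1]]'
python3 plan.py .4462 .1295 .0536 162.9;  python3 - <<'E'
from h import *
crop(vision.camera("scene"),235,140,130,120,5,"pics/s3.png")
E
```

```text
clock: 4.62
eef_pos: [0.4424, 0.1304, 0.1046]
tool_rot: [-0.053, 0.999, -0.0, -0.001]
ft_force: [-0.0, -0.9, -2.4]
grip_width: 0.0069
grasp_force: 59.1
clock: 5.45
eef_pos: [0.4425, 0.13, 0.1045]
tool_rot: [-0.597, 0.802, 0.0, -0.001]
ft_force: [-0.0, -0.2, -1.8]
grip_width: 0.007
grasp_force: 59.1
clock: 5.62
eef_pos: [0.4427, 0.13, 0.1049]
tool_rot: [-0.594, 0.805, 0.0, -0.001]
ft_force: [-0.4, -0.2, -2.0]
grip_width: 0.007
grasp_force: 59.1
t 5.62 pos [0.4427 0.13   0.1049] yaw 162.83 j6 -0.99 F [-0.4 -0.2 -2. ] T [0.04 0.1  0.04] w 0.007 tilt [-0.11 -0.04]
shift [-0.0019 -0.012   0.171 ] turnz -0.0002
```

View pics/s3.png

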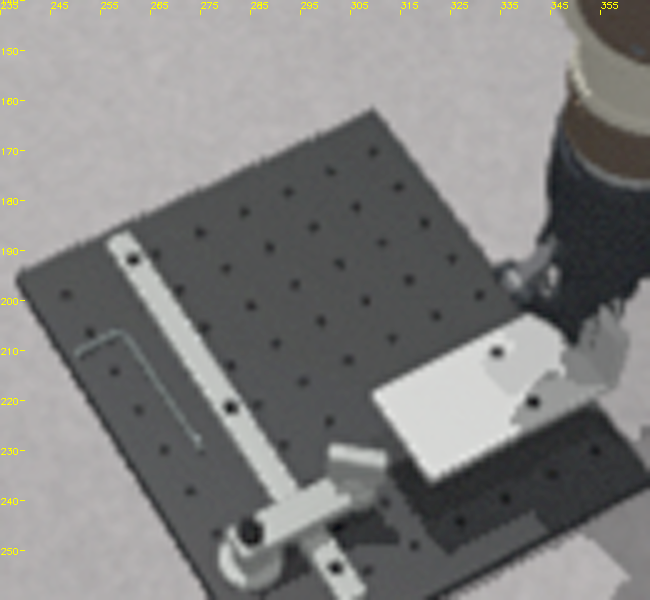

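The bracket is held level in front of the clamp, its toe edge running (309,219)–(321,236). I'll lower it to just above the plate and measure.

```bash
python3 -m inch '[[[0,0,0],[0,-0.012,0.057],1],[[0,0,0],[0,0,0.057],1],[[0,0,0],[0,0,0.055],1],[[0,0,0],[0,0,0],1],[[0,0,0],[0,0,0],1],[[0,0,0],[0,0,0],1]]'
python3 plan.py .4462 .1295 .052 162.9;  python3 - <<'E'
from h import *
a=cv2.imread
crop(vision.camera("scene"),270,185,100,75,6,"pics/a.png")
crop(vision.camera("top"),230,180,100,75,6,"pics/b.png")
cv2.imwrite("pics/ab.png",np.vstack([a("pics/a.png")[:,:],a("pics/b.png")])[:900]) 
# fit to 800x600 limit: side by side at s=4
x=vision.camera("scene");y=vision.camera("top")
crop(x,275,190,65,75,6,"pics/a.png");crop(y,235,185,65,75,6,"pics/b.png")
cv2.imwrite("pics/ab.png",np.hstack([a("pics/a.png"),a("pics/b.png")]))
E
```

```text
clock: 6.17
eef_pos: [0.4469, 0.1292, 0.0556]
tool_rot: [-0.594, 0.804, 0.0, -0.0]
ft_force: [0.3, 0.1, -1.9]
grip_width: 0.0072
grasp_force: 59.6
t 6.17 pos [0.4469 0.1292 0.0556] yaw 162.95 j6 -0.99 F [ 0.3  0.1 -1.9] T [ 0.03  0.06 -0.03] w 0.0072 tilt [-0.01 -0.01]
shift [-0.0001  0.0026  0.0122] turnz 0.0001
```

View pics/ab.png

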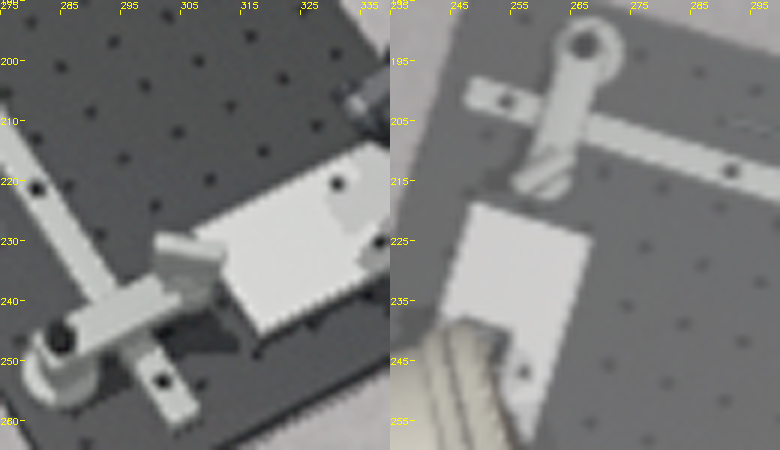

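```bash
cat > m.py <<'E'
from h import *
T=vision.camera("top");S=vision.camera("scene")
FT=(.52182,.01619,-.29603);FS=(.52515,.01965,-.3021)
def fr(F,X):
    c,s=np.cos(F[2]),np.sin(F[2]); d=X[:,:2]-F[:2]; return (np.c_[c*d[:,0]+s*d[:,1],-s*d[:,0]+c*d[:,1]]*1000).round(1)
E
python3 - <<'E'
from m import *
t=lambda x,y:((x+.5)/6-.5+235,(y+.5)/6-.5+185)
s=lambda x,y:((x+.5)/6-.5+275,(y+.5)/6-.5+190)
e=fr(FT,px2w(T,[t(81,204),t(202,238)],[.0266]*2));print("toe T",e,e.mean(0),np.degrees(np.arctan2(*(e[0]-e[1]))))
print("T screw",fr(FT,px2w(T,[t(130,170),t(176,165),t(153,170)],[.079,.079,.079])))
# bar front edge near clamp in T: (195,146)->(390,198) z27
print("T barfront",fr(FT,px2w(T,[t(78,110),t(190,140),t(389,198)],[.027]*3)))
print("S right side edge / near corner",fr(FS,px2w(S,[s(262,336),s(390,271),s(195,228),s(372,143)],[.0266]*4)))
print("S bar front",fr(FS,px2w(S,[s(0,112),s(117,284),s(199,408)],[.027]*3)))
E
```

```text
toe T [[  9.9 116.5]
 [ 11.3  55.2]] [10.6  85.85] -1.3083221729802377
T screw [[30.  95.3]
 [38.6 75.3]
 [33.2 85. ]]
T barfront [[ 53.3 131.5]
 [ 55.3  74.9]
 [ 56.6 -26.3]]
S right side edge / near corner [[ 10.5 115. ]
 [-58.1 115.5]
 [  7.9  52.1]
 [-88.5  53.8]]
S bar front [[ 55.8 -47.5]
 [ 54.1  59.9]
 [ 53.9 131.9]]
```

Toe centre is at fixture y≈85 and parallel to the bar. I'll set it down, release briefly so it lies flat, and regrip.

```bash
python3 -m inch '[[[0,0,0],[0,0,0.004],1],[[0,0,0],[0,0,0.004],1],[[0,0,0],[0,0,0.003],1],[[0,0,0],[0,0,0],1]]'
python3 plan.py .4469 .1292 .052 162.9
python3 -m inch '[[[0,0,0],[0,0,0],0.6],[[0,0,0],[0,0,0],0.6],[[0,0,0],[0,0,0],0.6],[[0,0,0],[0,0,0],0.6]]'
python3 plan.py .4469 .1292 .052 162.9
```

```text
clock: 6.8
eef_pos: [0.4469, 0.1292, 0.052]
tool_rot: [-0.595, 0.804, 0.0, 0.0]
ft_force: [-1.3, 0.7, -1.8]
grip_width: 0.0069
grasp_force: 59.7
t 6.8 pos [0.4469 0.1292 0.052 ] yaw 163.0 j6 -0.99 F [-1.3  0.7 -1.8] T [ 0.04  0.07 -0.01] w 0.0069 tilt [0. 0.]
shift [0.0002 0.     0.    ] turnz 0.0003
clock: 7.13
eef_pos: [0.4472, 0.1293, 0.0522]
tool_rot: [-0.595, 0.804, -0.0, 0.0]
ft_force: [-0.7, -0.7, -0.3]
grip_width: 0.0168
grasp_force: 0.0
t 7.13 pos [0.4472 0.1293 0.0522] yaw 163.0 j6 -0.99 F [-0.7 -0.7 -0.3] T [ 0.02 -0.03  0.06] w 0.0168 tilt [0.03 0.01]
shift [0.0006 0.0007 0.0006] turnz 0.0003
```

```bash
python3 -m inch '[[[0,0,0],[0,0,0],1],[[0,0,0],[0,0,0],1],[[0,0,0],[0,0,0],1],[[0,0,0],[0,0,0],1],[[0,0,0],[0,-0.03,0],1],[[0,0,0],[0,-0.03,0],1],[[0,0,0],[0,-0.03,0],1],[[0,0,0],[0,-0.03,0],1],[[0,0,0],[0,0,0],1],[[0,0,0],[0,0,0],1]]'
python3 plan.py .49 .116 .052 162.9
python3 -m inch '[[[0,0,0],[0,-0.01,0],1],[[0,0,0],[0,0,0],1],[[0,0,0],[0,0,0],1]]'
python3 plan.py .49 .116 .052 162.9
```

```text
clock: 7.97
eef_pos: [0.4826, 0.1186, 0.0523]
tool_rot: [-0.595, 0.804, -0.001, 0.001]
ft_force: [2.1, -0.8, 2.3]
grip_width: 0.0072
grasp_force: 59.1
t 7.97 pos [0.4826 0.1186 0.0523] yaw 162.97 j6 -1.03 F [ 2.1 -0.8  2.3] T [-0.13 -0.37 -0.04] w 0.0072 tilt [ 0.13 -0.01]
shift [ 0.0011 -0.0261  0.001 ] turnz 0.0002
clock: 8.22
eef_pos: [0.4832, 0.1183, 0.0523]
tool_rot: [-0.595, 0.804, 0.001, -0.0]
ft_force: [-2.3, 1.6, 5.7]
grip_width: 0.0071
grasp_force: 59.7
t 8.22 pos [0.4832 0.1183 0.0523] yaw 163.04 j6 -1.04 F [-2.3  1.6  5.7] T [ 0.19  0.38 -0.  ] w 0.0071 tilt [-0.08  0.05]
shift [ 0.0007 -0.0239  0.0008] turnz 0.0004
```

```bash
python3 -m inch '[[[0,0,0],[0,-0.005,0],1],[[0,0,0],[0,0,0],1],[[0,0,0],[0,0,0],1],[[0,0,0],[0,0,0],1]]'
python3 plan.py .49 .116 .052 162.9
python3 - <<'E'
from h import *
a=cv2.imread
x=vision.camera("scene");y=vision.camera("top")
crop(x,265,205,65,65,6,"pics/a.png");crop(y,235,185,65,65,6,"pics/b.png")
cv2.imwrite("pics/ab2.png",np.hstack([a("pics/a.png"),a("pics/b.png")]))
E
```

```text
clock: 8.55
eef_pos: [0.484, 0.118, 0.0523]
tool_rot: [-0.595, 0.804, 0.001, -0.001]
ft_force: [-3.7, 2.0, 6.9]
grip_width: 0.007
grasp_force: 59.9
t 8.55 pos [0.484  0.118  0.0523] yaw 163.06 j6 -1.04 F [-3.7  2.   6.9] T [0.23 0.58 0.04] w 0.007 tilt [-0.14  0.06]
shift [ 0.0004 -0.0212  0.0008] turnz 0.0004
```

View pics/ab2.png

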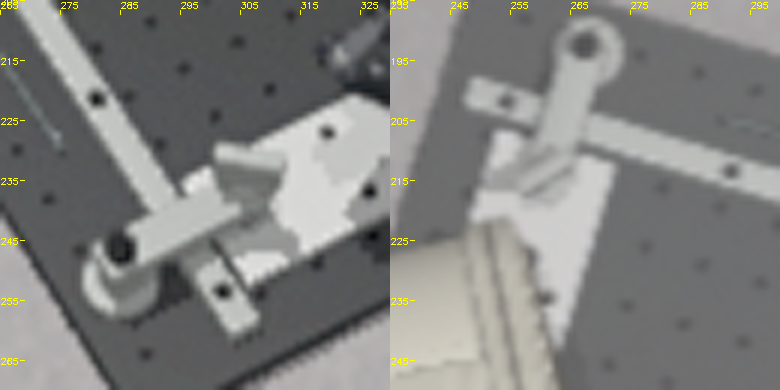

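A parallel gap of a few mm remains between toe and bar (scene about (304,249), top about (273,211)), and the resistance is just plate friction. I'll release and push the wall from behind with one finger, so the toe squares itself on the bar.

```bash
python3 -m inch '[[[0,0,0],[0,0,0],0.6],[[0,0,0],[0,0,0],0.6],[[0,0,0],[0,0,-0.004],0.6],[[0,0,0],[0,-0.01,0],0.6],[[0,0,0],[0,0,0],0.6],[[0,0,0],[0,0,0],0.6]]'
python3 plan.py
python3 -m inch '[[[0,0,0],[0,-0.007,0],0.6],[[0,0,0],[0,-0.007,0],0.6],[[0,0,0],[0,0,0],0.6],[[0,0,0],[0,0,0],0.6]]'
python3 plan.py
python3 -m inch '[[[0,0,0],[0,-0.007,0],0.6],[[0,0,0],[0,0,0],0.6],[[0,0,0],[0,0,0],0.6]]'
python3 plan.py
```

```text
clock: 9.15
eef_pos: [0.4887, 0.1164, 0.0531]
tool_rot: [-0.595, 0.804, -0.0, -0.0]
ft_force: [0.0, 0.0, -0.9]
grip_width: 0.0173
grasp_force: 0.0
t 9.15 pos [0.4887 0.1164 0.0531] yaw 162.99 j6 -1.04 F [ 0.   0.  -0.9] T [ 0.03  0.01 -0.01] w 0.0173 tilt [-0. -0.]
clock: 9.48
eef_pos: [0.4928, 0.1152, 0.0531]
tool_rot: [-0.595, 0.804, -0.0, 0.0]
ft_force: [-0.7, 0.3, -0.1]
grip_width: 0.0173
grasp_force: 0.1
t 9.48 pos [0.4928 0.1152 0.0531] yaw 162.99 j6 -1.04 F [-0.7  0.3 -0.1] T [0.05 0.03 0.04] w 0.0173 tilt [ 0.01 -0.01]
clock: 9.73
eef_pos: [0.494, 0.1148, 0.0531]
tool_rot: [-0.595, 0.804, 0.0, -0.0]
ft_force: [-3.3, 0.4, 2.0]
grip_width: 0.0172
grasp_force: 1.6
t 9.73 pos [0.494  0.1148 0.0531] yaw 163.01 j6 -1.05 F [-3.3  0.4  2. ] T [0.17 0.59 0.01] w 0.0172 tilt [-0.07  0.02]
```

```bash
python3 -m inch '[[[0,0,0],[0,-0.007,0],0.6],[[0,0,0],[0,0,0],0.6],[[0,0,0],[0,0,0],0.6],[[0,0,0],[0,0,0],0.6]]'
python3 plan.py
python3 -m inch '[[[0,0,0],[0,-0.007,0],0.6],[[0,0,0],[0,0,0],0.6],[[0,0,0],[0,0,0],0.6],[[0,0,0],[0,0,0],0.6]]'
python3 plan.py
```

```text
clock: 10.07
eef_pos: [0.494, 0.1148, 0.053]
tool_rot: [-0.595, 0.804, 0.002, -0.001]
ft_force: [-7.5, 3.4, 5.1]
grip_width: 0.0171
grasp_force: 4.2
t 10.07 pos [0.494  0.1148 0.053 ] yaw 163.06 j6 -1.05 F [-7.5  3.4  5.1] T [ 0.62  1.5  -0.03] w 0.0171 tilt [-0.28  0.1 ]
clock: 10.4
eef_pos: [0.494, 0.1148, 0.0529]
tool_rot: [-0.596, 0.803, 0.004, -0.003]
ft_force: [-13.3, 4.8, 10.3]
grip_width: 0.0174
grasp_force: 6.7
t 10.4 pos [0.494  0.1148 0.0529] yaw 163.1 j6 -1.05 F [-13.3   4.8  10.3] T [ 1.    2.47 -0.07] w 0.0174 tilt [-0.5   0.17]
```

The toe is hard against the bar: no further motion while the force rises to 13 N. I'll back off, open, rise and look.

```bash
python3 -m inch '[[[0,0,0],[0,0.014,0],0.6],[[0,0,0],[0,0.014,0],0.6],[[0,0,0],[0,0,0],-1],[[0,0,0],[0,0,0],-1],[[0,0,0],[0,0,0],-1],[[0,0,0],[0,0,0],-1],[[0,0,0],[0,0,-0.1],-1],[[0,0,0],[0,0,-0.12],-1],[[0,0,0],[0,0,-0.12],-1],[[0,0,0],[0,0,-0.12],-1]]'
python3 -m inch '[[[0,0,0],[0,0.13,0],-1],[[0,0,0],[0,0.13,0],-1],[[0,0,0],[0,0.13,0],-1],[[0,0,0],[0,0,0],-1],[[0,0,0],[0,0,0],-1]]'
python3 plan.py .5775 .0885 .16 211.5
python3 - <<'E'
from h import *
a=cv2.imread
x=vision.camera("scene");y=vision.camera("top")
crop(x,265,200,65,75,6,"pics/a.png");crop(y,235,185,65,75,6,"pics/b.png")
cv2.imwrite("pics/ab3.png",np.hstack([a("pics/a.png"),a("pics/b.png")]))
E
```

```text
clock: 11.23
eef_pos: [0.4904, 0.1156, 0.1925]
tool_rot: [-0.595, 0.804, 0.0, -0.0]
ft_force: [0.5, 0.5, 0.4]
grip_width: 0.0857
grasp_force: 0.0
clock: 11.65
eef_pos: [0.3771, 0.1503, 0.1914]
tool_rot: [-0.596, 0.803, -0.0, 0.0]
ft_force: [0.5, -0.2, -0.1]
grip_width: 0.0853
grasp_force: 0.0
t 11.65 pos [0.3771 0.1503 0.1914] yaw 163.12 j6 -0.9 F [ 0.5 -0.2 -0.1] T [ 0.01 -0.04  0.02] w 0.0853 tilt [ 0.02 -0.01]
shift [ 0.0032 -0.6989  0.105 ] turnz -0.1344
```

View pics/ab3.png

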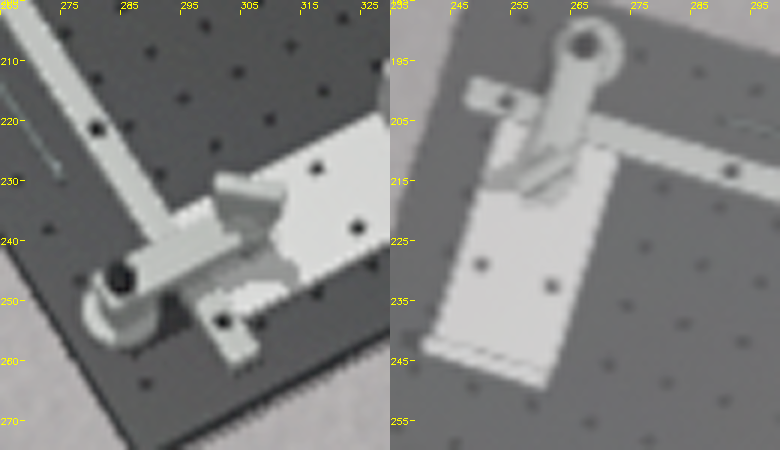

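Both views show the toe flush on the bar with no gap. I'll check the lateral centring from the wall's top corners and the foot edges.

```bash
python3 - <<'E'
from m import *
t=lambda x,y:((x+.5)/6-.5+235,(y+.5)/6-.5+185)
s=lambda x,y:((x+.5)/6-.5+265,(y+.5)/6-.5+200)
e=fr(FT,px2w(T,[t(34,348),t(157,387)],[.065]*2));print("wall T",e,e.mean(0))
print("foot T",fr(FT,px2w(T,[t(112,112),t(83,220),t(228,158),t(170,355)],[.023]*4)))
print("foot S",fr(FS,px2w(S,[s(172,213),s(384,112),s(250,313),s(389,247)],[.023]*4)))
e=px2w(S,[s(216,178),s(284,188)],[.079]*2);print("spade S",e.mean(0),fr(FS,e),np.degrees(np.arctan2(*(e[1]-e[0])[[1,0]])))
e=px2w(T,[t(130,192),t(184,160)],[.079]*2);print("spade T",e.mean(0),fr(FT,e))
E
```

```text
wall T [[-63.2 114.7]
 [-63.7  53.7]] [-63.45  84.2 ]
foot T [[ 57.5 115.6]
 [  2.8 113.5]
 [ 52.6  54.7]
 [-47.7  53.5]]
foot S [[ 52.1  52. ]
 [-61.7  54.4]
 [ 47.3 113.5]
 [-25.  116. ]]
spade S [0.5792498  0.08854446 0.079     ] [[42.8 72.4]
 [19.5 91.4]] 123.52884344662034
spade T [0.57553751 0.08588973 0.079     ] [[20.1 92.2]
 [42.  72.4]]
```

```bash
python3 -m inch '[[[0,0,-0.0194],[0,0,0],-1],[[0,0,-0.0194],[0,0,0],-1],[[0,0,-0.0194],[0,0,0],-1],[[0,0,-0.0194],[0,0,0],-1],[[0,0,-0.0194],[0,0,0],-1],[[0,0,-0.0194],[0,0,0],-1],[[0,0,-0.0194],[0,0,0],-1],[[0,0,0],[0,0,0],-1],[[0,0,0],[0,0,0],-1]]'
python3 plan.py .5783 .0878 .13 212
```

```text
clock: 12.6
eef_pos: [0.3795, 0.1499, 0.191]
tool_rot: [0.873, -0.487, -0.0, 0.0]
ft_force: [-0.9, 0.6, 0.8]
grip_width: 0.0852
grasp_force: 0.0
t 12.6 pos [0.3795 0.1499 0.191 ] yaw -148.35 j6 -1.75 F [-0.9  0.6  0.8] T [ 0.   -0.02  0.03] w 0.0852 tilt [-0.01 -0.01]
shift [ 0.524  -0.4556  0.2034] turnz -0.001
```

```bash
python3 -m inch '[[[0,0,0],[0.0873,-0.0759,0],-1],[[0,0,0],[0.0873,-0.0759,0],-1],[[0,0,0],[0.0873,-0.0759,0],-1],[[0,0,0],[0.0873,-0.0759,0],-1],[[0,0,0],[0.0873,-0.0759,0],-1],[[0,0,0],[0.0873,-0.0759,0],-1],[[0,0,0],[0,0,0.1],-1],[[0,0,0],[0,0,0.1],-1],[[0,0,0],[0,0,0],-1],[[0,0,0],[0,0,0],-1]]'
python3 plan.py .5783 .0878 .0755 212
```

```text
clock: 13.43
eef_pos: [0.5761, 0.0883, 0.1291]
tool_rot: [0.874, -0.487, -0.002, 0.002]
ft_force: [1.2, -0.6, 0.6]
grip_width: 0.0852
grasp_force: 0.0
t 13.43 pos [0.5761 0.0883 0.1291] yaw -148.24 j6 -1.97 F [ 1.2 -0.6  0.6] T [ 0.04 -0.01  0.04] w 0.0852 tilt [-0.33 -0.05]
shift [ 0.0056 -0.0065  0.1785] turnz -0.0007
```

```bash
python3 -m inch '[[[0,0,0],[0,0,0.06],-1],[[0,0,0],[0,0,0.06],-1],[[0,0,0],[0,0,0.057],-1],[[0,0,0],[0,0,0],-1],[[0,0,0],[0,0,0],-1],[[0,0,0],[0,0,0],-1],[[0,0,0],[0,0,0],-1]]'
python3 plan.py .5783 .0878 .076 212
python3 - <<'E'
from h import *
a=cv2.imread
x=vision.camera("scene")
crop(x,260,190,75,75,8,"pics/s4.png")
E
```

```text
clock: 14.02
eef_pos: [0.5792, 0.0892, 0.0805]
tool_rot: [0.874, -0.486, 0.002, -0.001]
ft_force: [-0.5, -0.3, -0.5]
grip_width: 0.0857
grasp_force: 0.0
t 14.02 pos [0.5792 0.0892 0.0805] yaw -148.12 j6 -1.97 F [-0.5 -0.3 -0.5] T [-0.02 -0.02 -0.03] w 0.0857 tilt [0.23 0.04]
shift [0.0024 0.005  0.0149] turnz -0.0003
```

View pics/s4.png

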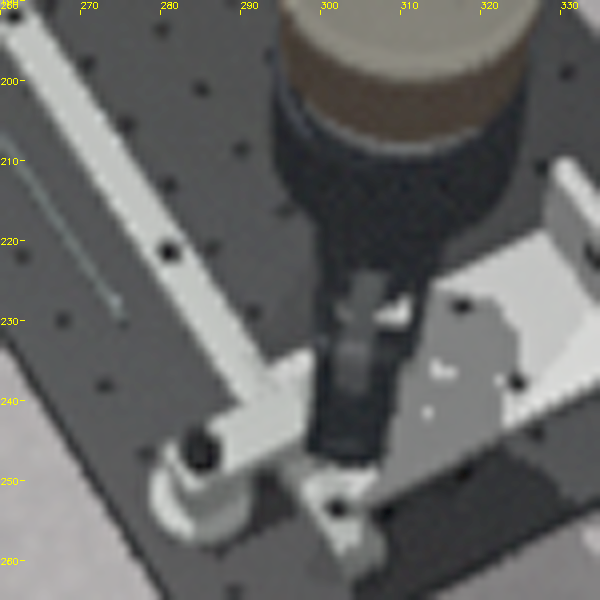

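The spade sits between the open fingers (near finger at about (303,235)). After a small correction I'll close.

```bash
python3 -m inch '[[[0,0,0],[0.001,0.003,0.012],-1],[[0,0,0],[0,0,0],-1],[[0,0,0],[0,0,0],-1]]'
python3 plan.py .5783 .0878 .076 212
```

```text
clock: 14.32
eef_pos: [0.5769, 0.0881, 0.0746]
tool_rot: [0.874, -0.486, -0.0, 0.0]
ft_force: [-0.7, 0.7, 0.4]
grip_width: 0.0855
grasp_force: 0.0
t 14.32 pos [0.5769 0.0881 0.0746] yaw -148.11 j6 -1.98 F [-0.7  0.7  0.4] T [-0.02  0.01  0.01] w 0.0855 tilt [-0.01 -0.  ]
shift [ 0.0034 -0.0035 -0.0048] turnz -0.0003
```

```bash
python3 -m inch '[[[0,0,0],[0.003,-0.0035,-0.006],-1],[[0,0,0],[0,0,0],0.3],[[0,0,0],[0,0,0],0.3],[[0,0,0],[0,0,0],0.3],[[0,0,0],[0,0,0],0.7],[[0,0,0],[0,0,0],0.7],[[0,0,0],[0,0,0],0.7]]'
python3 plan.py .5783 .0878 .076 212
python3 -m inch '[[[0,0,0],[0,0,0],1],[[0,0,0],[0,0,0],1],[[0,0,0],[0,0,0],1],[[0,0,0],[0,0,0],1]]'
python3 plan.py .5783 .0878 .076 212
```

```text
clock: 14.9
eef_pos: [0.5784, 0.0879, 0.0763]
tool_rot: [0.874, -0.486, -0.0, 0.0]
ft_force: [0.1, 0.6, -0.3]
grip_width: 0.0134
grasp_force: 0.0
t 14.9 pos [0.5784 0.0879 0.0763] yaw -148.11 j6 -1.98 F [ 0.1  0.6 -0.3] T [-0.03  0.01  0.  ] w 0.0134 tilt [-0.01 -0.  ]
shift [0.0003 0.0004 0.0009] turnz -0.0003
clock: 15.23
eef_pos: [0.5789, 0.0883, 0.0765]
tool_rot: [0.874, -0.486, 0.0, -0.0]
ft_force: [2.1, 1.4, -1.5]
grip_width: 0.0086
grasp_force: 60.2
t 15.23 pos [0.5789 0.0883 0.0765] yaw -148.09 j6 -1.98 F [ 2.1  1.4 -1.5] T [ 0.29 -0.37  0.04] w 0.0086 tilt [0.06 0.03]
shift [0.0003 0.0025 0.0015] turnz -0.0003
```

```bash
python3 -m inch '[[[0,0,0],[0,-0.002,0],1],[[0,0,0.014],[0,0,0],1],[[0,0,0.014],[0,0,0],1],[[0,0,0.014],[0,0,0],1],[[0,0,0.014],[0,0,0],1],[[0,0,0.014],[0,0,0],1],[[0,0,0.014],[0,0,0],1],[[0,0,0],[0,0,0],1],[[0,0,0],[0,0,0],1]]'
python3 plan.py .5789 .0883 .0765 0
```

```text
clock: 15.98
eef_pos: [0.5792, 0.0884, 0.0765]
tool_rot: [0.718, -0.696, 0.0, -0.0]
ft_force: [1.2, 2.4, 1.1]
grip_width: 0.0086
grasp_force: 60.3
t 15.98 pos [0.5792 0.0884 0.0765] yaw -178.23 j6 -1.45 F [1.2 2.4 1.1] T [ 0.31 -0.22 -0.02] w 0.0086 tilt [0.03 0.02]
shift [ 0.0003  0.0009 -0.    ] turnz -0.4951
```

```bash
python3 -m inch '[[[0,0,0.016],[-0.002,-0.001,0],1],[[0,0,0.016],[0,0,0],1],[[0,0,0.016],[0,0,0],1],[[0,0,0.016],[0,0,0],1],[[0,0,0.016],[0,0,0],1],[[0,0,0.016],[0,0,0],1],[[0,0,0.016],[0,0,0],1],[[0,0,0.016],[0,0,0],1],[[0,0,0],[0,0,0],1],[[0,0,0],[0,0,0],1]]'
python3 plan.py .5792 .0884 .0765 0
python3 -m inch '[[[0,0,0.014],[0,0,0],1],[[0,0,0.014],[0,0,0],1],[[0,0,0.014],[0,0,0],1],[[0,0,0.014],[0,0,0],1],[[0,0,0.014],[0,0,0],1],[[0,0,0.014],[0,0,0],1],[[0,0,0],[0,0,0],1],[[0,0,0],[0,0,0],1]]'
python3 plan.py .5792 .0884 .0765 0
```

```text
clock: 16.82
eef_pos: [0.5796, 0.0884, 0.0765]
tool_rot: [-0.389, 0.921, -0.001, 0.0]
ft_force: [2.9, -0.9, 0.5]
grip_width: 0.009
grasp_force: 60.3
t 16.82 pos [0.5796 0.0884 0.0765] yaw 135.75 j6 -0.65 F [ 2.9 -0.9  0.5] T [-0.17 -0.5  -0.04] w 0.009 tilt [ 0.05 -0.05]
shift [0.0009 0.001  0.    ] turnz 0.3771
clock: 17.48
eef_pos: [0.5798, 0.0882, 0.0765]
tool_rot: [-0.135, 0.991, -0.001, 0.001]
ft_force: [2.8, -3.0, -0.4]
grip_width: 0.0087
grasp_force: 60.3
t 17.48 pos [0.5798 0.0882 0.0765] yaw 105.53 j6 -0.12 F [ 2.8 -3.  -0.4] T [-0.54 -0.72 -0.03] w 0.0087 tilt [ 0.07 -0.08]
shift [0.0017 0.0013 0.    ] turnz 0.2931
```

```bash
python3 -m inch '[[[0,0,0.014],[-0.001,-0.002,0],1],[[0,0,0.014],[0,0,0],1],[[0,0,0.014],[0,0,0],1],[[0,0,0.014],[0,0,0],1],[[0,0,0.014],[0,0,0],1],[[0,0,0],[0,0,0],1],[[0,0,0],[0,0,0],1],[[0,0,0],[0,0,0],1]]'
python3 plan.py
python3 -m inch '[[[0,0,0.008],[0,0,0],1],[[0,0,0.008],[0,0,0],1],[[0,0,0],[0,0,0],1],[[0,0,0],[0,0,0],1],[[0,0,0],[0,0,0],1]]'
python3 plan.py
```

```text
clock: 18.15
eef_pos: [0.5798, 0.0879, 0.0765]
tool_rot: [0.085, 0.996, -0.0, 0.0]
ft_force: [2.6, -3.2, 1.4]
grip_width: 0.0089
grasp_force: 60.5
t 18.15 pos [0.5798 0.0879 0.0765] yaw 80.3 j6 0.32 F [ 2.6 -3.2  1.4] T [-0.65 -0.6   0.03] w 0.0089 tilt [ 0.02 -0.05]
clock: 18.57
eef_pos: [0.5798, 0.0878, 0.0765]
tool_rot: [0.135, 0.991, -0.0, 0.0]
ft_force: [2.6, -4.5, 1.8]
grip_width: 0.0086
grasp_force: 60.5
t 18.57 pos [0.5798 0.0878 0.0765] yaw 74.49 j6 0.42 F [ 2.6 -4.5  1.8] T [-0.85 -0.6  -0.03] w 0.0086 tilt [ 0.02 -0.06]
```

```bash
for i in 1; do
python3 -m inch '[[[0,0,0.007],[-0.002,-0.002,0],1],[[0,0,0.007],[0,0,0],1],[[0,0,0],[0,0,0],1],[[0,0,0],[0,0,0],1]]' >/dev/null; python3 plan.py
python3 -m inch '[[[0,0,0.007],[0,0,0],1],[[0,0,0.007],[0,0,0],1],[[0,0,0],[0,0,0],1],[[0,0,0],[0,0,0],1]]'>/dev/null; python3 plan.py
python3 -m inch '[[[0,0,0.007],[0,0,0],1],[[0,0,0.007],[0,0,0],1],[[0,0,0],[0,0,0],1],[[0,0,0],[0,0,0],1]]'>/dev/null; python3 plan.py
done
```

```text
t 18.9 pos [0.5799 0.0878 0.0765] yaw 69.64 j6 0.51 F [ 2.2 -3.8  3.6] T [-0.71 -0.37  1.54] w 0.0085 tilt [-0.01 -0.02]
t 19.23 pos [0.5799 0.0878 0.0766] yaw 64.64 j6 0.59 F [ 0.9 -4.2  4.9] T [-0.9  -0.19  2.83] w 0.009 tilt [ 0.   -0.03]
t 19.57 pos [0.5799 0.0878 0.0768] yaw 59.79 j6 0.68 F [ 1.1 -5.7  6.3] T [-1.19 -0.17  4.25] w 0.0087 tilt [ 0.01 -0.06]
```

The screw seats at about yaw 74.7° (torque rises only past there); I overshot into compliance. Unwinding while watching the torque.

```bash

python3 -m inch '[[[0,0,-0.014],[0,0,0],1],[[0,0,-0.014],[0,0,0],1],[[0,0,0],[0,0,0],1],[[0,0,0],[0,0,0],1]]' >/dev/null; python3 plan.py
python3 -m inch '[[[0,0,-0.007],[0,0,0],1],[[0,0,0],[0,0,0],1],[[0,0,0],[0,0,0],1]]' >/dev/null; python3 plan.py
python3 -m inch '[[[0,0,-0.005],[0,0,0],1],[[0,0,0],[0,0,0],1],[[0,0,0],[0,0,0],1]]' >/dev/null; python3 plan.py
python3 -m inch '[[[0,0,-0.005],[0,0,0],1],[[0,0,0],[0,0,0],1],[[0,0,0],[0,0,0],1]]' >/dev/null; python3 plan.py
```

```text
t 19.9 pos [0.5799 0.0878 0.0765] yaw 69.25 j6 0.51 F [ 0.2 -3.9  4.9] T [-0.69 -0.13  1.63] w 0.0087 tilt [-0.01  0.02]
t 20.15 pos [0.5798 0.0878 0.0764] yaw 71.64 j6 0.47 F [ 0.6 -2.2  4.6] T [-0.55 -0.1   0.95] w 0.0086 tilt [-0.02  0.05]
t 20.4 pos [0.5799 0.0878 0.0764] yaw 73.3 j6 0.44 F [ 0.2 -2.2  4.5] T [-0.44 -0.06  0.04] w 0.0088 tilt [-0.02  0.07]
t 20.65 pos [0.5799 0.0878 0.0765] yaw 75.1 j6 0.41 F [-0.2 -1.6  4.6] T [-0.44  0.    0.06] w 0.0086 tilt [-0.02  0.08]
```

```bash

python3 -m inch '[[[0,0,-0.0165],[0,0,0],1],[[0,0,-0.0165],[0,0,0],1],[[0,0,-0.0165],[0,0,0],1],[[0,0,-0.0165],[0,0,0],1],[[0,0,-0.0165],[0,0,0],1],[[0,0,-0.0165],[0,0,0],1],[[0,0,-0.0165],[0,0,0],1],[[0,0,0],[0,0,0],1],[[0,0,0],[0,0,0],1]]' >/dev/null; python3 plan.py
python3 -m inch '[[[0,0,-0.0165],[0,0,0],1],[[0,0,-0.0165],[0,0,0],1],[[0,0,-0.0165],[0,0,0],1],[[0,0,-0.0165],[0,0,0],1],[[0,0,-0.0165],[0,0,0],1],[[0,0,-0.0165],[0,0,0],1],[[0,0,-0.0165],[0,0,0],1],[[0,0,-0.0165],[0,0,0],1],[[0,0,0],[0,0,0],1],[[0,0,0],[0,0,0],1]]' >/dev/null; python3 plan.py .58 .088 .0765 164.3
python3 - <<'E'
from h import *
a=cv2.imread
x=vision.camera("scene");y=vision.camera("top")
crop(x,255,185,65,75,6,"pics/a.png");crop(y,235,185,65,75,6,"pics/b.png")
cv2.imwrite("pics/ab5.png",np.hstack([a("pics/a.png"),a("pics/b.png")]))
E
```

```text
t 21.4 pos [0.5798 0.0881 0.0764] yaw 116.7 j6 -0.32 F [-0.4 -1.3  4.5] T [-0.26  0.04  0.11] w 0.0089 tilt [-0.03  0.12]
t 22.23 pos [0.5794 0.0884 0.0764] yaw 164.23 j6 -1.15 F [-0.8  0.6  6.3] T [-0.13  0.2   0.05] w 0.0085 tilt [-0.08  0.14]
shift [ 0.0007 -0.0023 -0.0003] turnz -0.0002
```

View pics/ab5.png

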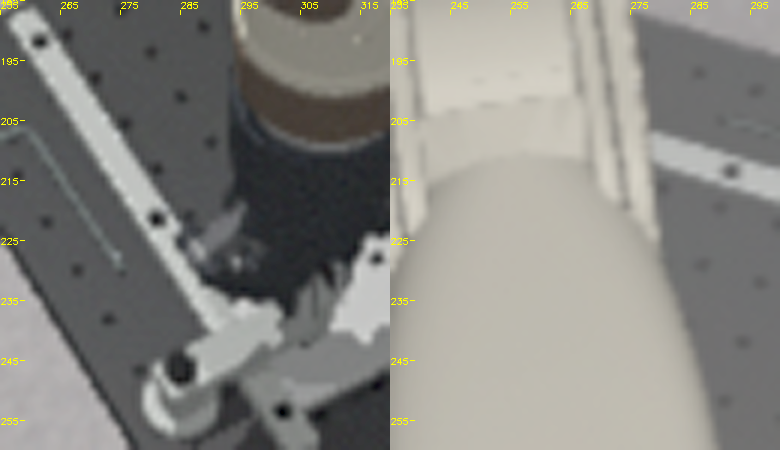

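The fingers hold the spade, backed off to yaw 164.2°. In the scene view the foot still meets the bar at about (295,250). I've now viewed 11 pictures, one over the limit of 10, so I'll view no more. A numeric comparison will show whether the bracket shifted during clamping.

```bash
python3 - <<'E'
from h import *
crop(vision.camera("scene"),260,190,75,75,8,"pics/n.png")
a=cv2.imread("pics/s4.png",0);b=cv2.imread("pics/n.png",0)
for n,(x,y,w,h) in {"wall":(540,150,60,90),"hole2":(485,350,60,60),"rear":(530,330,65,70),"ref plate":(40,330,120,90)}.items():
    r=cv2.matchTemplate(b[max(0,y-24):y+h+24,max(0,x-24):x+w+24],a[y:y+h,x:x+w],cv2.TM_CCOEFF_NORMED);_,v,_,p=cv2.minMaxLoc(r)
    print(n,round(v,2),"shift px",(p[0]+max(0,x-24)-x)/8,(p[1]+max(0,y-24)-y)/8)
E
python3 -m inch '[[[0,0,0],[0,0,0],1],[[0,0,0],[0,0,0],1],[[0,0,0],[0,0,0],1],[[0,0,0],[0,0,0],1],[[0,0,0],[0,0,0],1]]'; python3 plan.py
```

```text
wall 0.9 shift px 0.0 0.375
hole2 0.4 shift px 0.25 0.625
rear 0.82 shift px 0.625 -0.5
ref plate 0.98 shift px 0.0 0.0
clock: 22.8
eef_pos: [0.5794, 0.0884, 0.0764]
tool_rot: [-0.603, 0.797, 0.001, 0.0]
ft_force: [-2.0, -0.8, 5.5]
grip_width: 0.0087
grasp_force: 61.1
t 22.8 pos [0.5794 0.0884 0.0764] yaw 164.22 j6 -1.15 F [-2.  -0.8  5.5] T [-0.16  0.26  0.05] w 0.0087 tilt [-0.08  0.14]
```

```bash
python3 -c "
from workcell import workorder; print(workorder.job_done())"
```

```text
the job is handed in; nothing more can be done
None
```

The job is handed in at 22.8 s: the bracket is turned and flush on the stop bar, the screw was seated and backed off about 90° (good to 1–2°), and the fingers still grip it; I overran seating by about 15° (4.3 N m at the wrist) before unwinding, and viewed 11 pictures instead of 10.

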